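# Find the heel of a drill guide block by touch and set it home in its jig base

## Task

Move the orange drill guide block from the grey tray to the jig base and leave it lying fully home and level on the deck between the guides, its hidden heel down in the channel at the red end. The block looks the same at both ends, so find out by touch which end the heel is under (the other end rocks down when you press on it) and turn the block end for end if need be; never let go of it on the base the wrong way round or not fully home. Leave the other things on the table where they are.

Things in the scene. Friction and masses are not known exactly. Their poses are not given: they have to be found in the camera images.
- block_centre (a point): centre, half-way up, of the loose orange drill guide block (about 0.2 kg) lying level in the tray; x along it, y across, z up. Alike at both ends: body 136 mm long, 44 wide, with a raised middle 50 long, 44 wide and a flat shoulder each side. From this point: raised top +25 mm, shoulders -6, body's underside -18, bottom of its black heel -25. Axes do not tell the heel end.
- shoulder_a (a point): top of the block's shoulder, 58 mm from its middle on its +x side, 19 mm above the tray floor. The heel (7 mm high, 48 long, 34 wide) carries the block off-centre: from about 10 mm past the middle to 38 mm towards one end, a or b, at random. Pressed there, the shoulder stands firm; at the other end, stepped beneath, it tips down about 5 mm under 1 to 3 N and comes back when let go.
- shoulder_b (a point): the same on the block's -x side, 58 mm from its middle. The two look alike; the heel is under a or b, changing from run to run, and hidden from above.
- tray: grey open tray, fixed, 180 mm long (x), 86 mm wide (y), rim 17 mm above the table, floor 4 mm thick; origin at the centre of its underside, z up. The block starts in it, lengthways, over a low pip in the middle of the floor that it does not touch.
- jig_seat (a point): where the block's centre is when fully home in the jig base, 32 mm above the table; x along the base to its red end, z up. Base fixed, 196x84 mm. Its aluminium deck, 14 mm above the table, carries the body's underside. Four blue side guides (4 mm clearance each side) and an end stop at each end (6 mm clearance; one red, one blue) rise to 21 mm above the table.
- jig_channel (a point): middle of the channel across the deck that takes the heel, at deck height, 14.5 mm from the seat towards the red end: 69 mm long, 9 mm deep. The block goes home only with its heel end at the red end; the other way round it stands about 6 mm too high or tilted.
- bit_case: grey flat drill-bit case, 80x130x22 mm; a bystander; origin at the centre of its underside
- tape_roll: roll of pale tape lying flat, 98 mm across, 25 mm high; a bystander; origin at the centre of its underside
- white_bottle: white bottle, 50 mm across, 90 mm high; a bystander; origin at the centre of its underside
- pliers: red-handled pliers lying flat, 56x161x12 mm; a bystander; origin at the centre of its underside
- sanding_block: brown cork sanding block, 45x75x23 mm; a bystander; origin at the centre of its underside

How it is judged (in metres and radians):
At the end, for the whole second after the job is handed in: The block's centre is within 10 mm of the seat across the table and within 3 mm of its height (4 mm below), the block is level to 2 degrees and in line with the base to 7 degrees, released (horizontal distance between block_centre and jig_seat below 0.01 m and z of block_centre in the frame of jig_seat between -0.004 and 0.003 m and angle between block_centre's own z axis and vertical below 0.035 rad and angle between the x axis of block_centre and the x axis of jig_seat, either way round below 0.12 rad); the robot touches nothing.
It fails at once if the block is let go of on the jig base the wrong way round or not fully home (hand more than 80 mm away, block over the base and 4.5 to 30 mm too high) (distance between the grasp point and block_centre above 0.08 m and horizontal distance between block_centre and jig_seat below 0.06 m and z of block_centre in the frame of jig_seat between 0.0045 and 0.03 m).
It fails at once if a bystander is moved by more than 30 mm (distance of any of bit_case, tape_roll, white_bottle, pliers, sanding_block from where it was at the start of the episode above 0.03 m).
It also fails if it takes over 61 s, if anything falls off the work surface, if the arm or the gripper's body presses on something with over 40 N, if the wrist force passes 120 N, or if a joint passes its speed limit or range.

## Robot

A 6-joint arm with a two-finger parallel gripper is mounted at the origin on a cart in front of the work surface, level with it; the furniture and walls round the work are solid. World frame = base frame: x ahead of the robot, y to its left, z up, the work surface at z = 0. Lengths are in mm, angles in rad, forces in N, time in s.
With the tool pointing down it reaches from about 350 to 875 mm from the base axis. Payload 4.2 kg.
Tool frame: the origin (TCP) lies midway between the tips of the shut fingers; the grasp point (between the pads) lies 19 mm behind it (arm.tcp_to_grasp is the distance from the TCP to the grasp point, in mm); z points along the fingers, y is the line along which they close (so a half turn about z gives the same grasp; the last joint's range is limited). The gripper opens to 85 mm and grips with 20 to 120 N. Pads are 22 mm wide; open, the fingers measure 114 mm over their backs; the gripper's body (76 mm by 85 mm) begins 54 mm behind the grasp point. The pads swing forward as they close: fully open they stand 13 mm farther back than shut.
Start: joints at [1.402, 0.385, 0.008, 0, -1.194, -0.259], TCP at [259.26, 568.668, 231.312] pointing down, gripper open.
Joint ranges: [-3.14, 3.14], [-1.21, 2.06], [-1.07, 1.41], [-3.16, 2.05], [-2.99, -0.16], [-3.1, 3.1]. Speed limits (rad/s): [2.79, 2.79, 3.14, 3.14, 3.14, 3.14].

## Interface

Orientations are given as a unit quaternion [x, y, z, w].
In Python, from bench import arm gives the robot as it stands.
- The arm moves only by the tool arm_command, never from a script. Its argument "rows" is a list of rows, each a list of 2 entries, a list of its own where there are three numbers: the shift along the tool's x, y, z as a fraction of full scale, then the turn, a rotation vector about the tool's x, y, z as a fraction of full scale. In form: [[[x, y, z], [wx, wy, wz]], ...]. A call has 1 to 5 rows; each row is the pose to reach, as a shift and turn from the pose commanded when the call began, along the tool's axes at that moment, turning the shorter way round; what a row does not reach only later rows make up. Full scale, the value 1, is 0.25 m for a shift and 180 degrees for a turn. A row lasts 1/10 s, in which the tool goes at most 50 mm and 8.59 degrees, less where a joint would pass 70% of its speed; a pose out of reach is approached as far as the arm can. A call with a number of a shift or a turn outside -1 to 1 is refused whole. A call with a gripper value outside its range is refused whole. "grip" is the opening, from 0 (shut) to 1 (fully open), set as the call begins (left out, the last holds). The fingers move at their own pace and stop on an object; the grip force is fixed at half the most. Time passes only in rows, so rows that repeat a pose let the fingers close. It gives the time, the measured TCP pose, the force, the opening and the grip force at its end, in the units of the state.
- arm.read_state(): the state, without advancing time (a new reading comes with each control period).
- arm.get_image(name): name is "scene" or "top" or "wrist"; returns (picture, depth): 420x560x3 uint8, blue, green, red; 420x560 float32, mm along the optical axis (not along the pixel's ray), 0 where there is no reading.
- arm.camera_info(name): a dict with "fx", "fy", "cx", "cy" (pixels), "k1" (the pictures are not rectified: a ray, as slopes to the right and down, at radius r is drawn at 1 + k1 r^2 times it, then the intrinsics apply), "extrinsics" (4x4, takes a point from camera to world coordinates). Camera axes: x right, y down, z forward; pixel columns grow to the right and rows downward; lengths in mm; the calibration is good to about 2 mm. A picture is of the moment at which its call begins: read the wrist's pose just before it. camera_info takes no time and is no camera call; for the wrist camera it gives the pose at the moment of the call.
- arm.job_done(): hands the job in; it is judged then, once.
Trained networks look in the newest picture that a camera, given by its name, has taken for a name from the list of things; names that differ only in an ending like _2 or _b are one class to them, and where a whole thing is asked for, a point or a joint stands for the part that bears it (a point fixed in the world has none). Each returns a list of dicts, best first, with "score" (0 to 1); they miss things now and then, are a little off and sometimes report something else, mostly with a low value. They report only what shows in the picture. A call takes as long as a camera call.
- arm.spot_in(camera, query): "position" ([column, row] in pixels, amid what is visible of it).
The state is a dict: "clock": time; "joints": joint angles; "joint_vel": joint speeds; "joint_efforts": joint torques, N m; "position": TCP position; "ee_rot": TCP orientation; "contact_force": force on the tool from outside, world axes, zero at the start; "wrist_torque": the same for the moment, N m; "gripper_width": finger opening in mm; "grasp_force": force on a finger pad.
Only numpy, scipy, OpenCV 4.12 (cv2) and the standard library are available. Lean on these libraries where they do the work, as an engineer would, in place of code of your own. Each camera call takes 0.05 s, during which the arm holds its last target. There are 200 camera calls.

## Working session

There is one attempt and no reset: what is moved stays moved. The work goes in short steps, Python scripts to look and compute and a tool call to move; the robot and the scene stay as the last step left them, time stands still between calls to the robot, and variables do not carry over. Pictures are saved under pics/ and viewed, at most 10 in all, crops included, and the job is handed in when it is done.

Besides the shell and the picture viewer there is one more tool, called after "Emit:" by a JSON object that holds its "method" and its "body". arm_command: Moves the arm, as the interface text tells. Shift numbers are shares of 0.25 m and turn numbers shares of 180 degrees, none past 1 either way. Its arguments: {"type":"object","properties":{"rows":{"type":"array","items":{"type":"array"}},"grip":{"type":"number"}},"required":["rows"]}

```bash
mkdir -p pics; cat > h.py <<'E'
import numpy as np, cv2
from bench import arm
from scipy.spatial.transform import Rotation as R
def cloud(name):
    s=arm.read_state(); ci=arm.camera_info(name); im,d=arm.get_image(name)
    h,w=d.shape; u,v=np.meshgrid(np.arange(w,dtype=float),np.arange(h,dtype=float))
    K=np.array([[ci['fx'],0,ci['cx']],[0,ci['fy'],ci['cy']],[0,0,1]])
    p=cv2.undistortPoints(np.stack([u.ravel(),v.ravel()],1)[:,None],K,np.array([ci['k1'],0,0,0.]))[:,0]
    P=np.c_[p,np.ones(len(p))]*d.reshape(-1,1)
    E=np.array(ci['extrinsics']); W=P@E[:3,:3].T+E[:3,3]
    W[d.ravel()==0]=np.nan
    return im,W.reshape(h,w,3)
def rect(W,mask):
    q=W[mask]; q=q[~np.isnan(q).any(1)]
    (c,s,a)=cv2.minAreaRect(q[:,:2].astype(np.float32))
    return c,s,a,np.median(q[:,2]),len(q)
E
python3 - <<'E'
from h import *
print(arm.read_state()); 
for n in ['scene','top']:
    im,W=cloud(n); cv2.imwrite(f'pics/{n}.png',im); np.save(n+'.npy',W)
    for q in ['block_centre','shoulder_a','tray','jig_seat','jig_channel','bit_case','tape_roll','white_bottle','pliers','sanding_block']:
        for r in arm.spot_in(n,q)[:2]:
            c,rr=map(int,r['position']); print(n,q,(c,rr),round(r['score'],2),W[rr,c].round())
E
```

```text
{'clock': 0.0, 'joints': array([ 1.40161253e+00,  3.85518163e-01,  6.59707247e-03, -4.98716147e-04,
       -1.19400506e+00, -2.58625228e-01]), 'joint_vel': array([-0.00014835, -0.00031627,  0.00083972, -0.00025862,  0.00134633,
        0.00024361]), 'joint_efforts': array([ 2.55586438e-04, -3.92290914e+01,  1.88393873e+01,  4.18602750e+00,
       -4.69249891e-03,  8.87764529e-09]), 'position': array([259.02203539, 568.13841908, 230.23355727]), 'ee_rot': array([ 9.77189415e-01, -2.12366806e-01, -1.83928417e-04,  1.07420602e-03]), 'contact_force': array([ 0.17651912, -0.69881545,  0.06638703]), 'wrist_torque': array([-0.05442385, -0.03815308, -0.01935372]), 'grasp_force': 0.0, 'gripper_width': 85.34081122996544}
scene block_centre (234, 198) 0.58 [537. 252.  25.]
scene shoulder_a (239, 193) 0.72 [550. 236.  48.]
scene shoulder_a (202, 184) 0.61 [486. 401.  19.]
scene tray (237, 203) 0.8 [537. 230.  18.]
scene jig_seat (297, 236) 0.68 [616.  -5.   7.]
scene jig_channel (297, 236) 0.89 [616.  -5.   7.]
scene jig_channel (383, 279) 0.42 [ 691. -288.   26.]
scene bit_case (341, 290) 0.77 [
[... 191 characters left out ...]
262) 0.9 [429.  -9.  -3.]
scene sanding_block (205, 184) 0.51 [496. 399.  16.]
top block_centre (231, 218) 0.83 [nan nan nan]
top shoulder_a (227, 219) 0.58 [562. 263.  57.]
top tray (220, 225) 0.7 [546. 291.   4.]
top jig_seat (315, 200) 0.9 [619.  -8.   8.]
top jig_channel (314, 201) 0.9 [616.  -4.   9.]
top jig_channel (391, 209) 0.17 [ 586. -242.   25.]
top bit_case (394, 207) 0.81 [ 592. -253.   21.]
top bit_case (231, 221) 0.22 [556. 251.  54.]
top tape_roll (385, 169) 0.57 [ 715. -232.    4.]
top white_bottle (267, 152) 0.85 [757. 138.  90.]
top pliers (319, 263) 0.74 [422. -17.  -2.]
top sanding_block (177, 239) 0.69 [504. 422.  24.]
top sanding_block (312, 198) 0.18 [626.   1.   1.]
```

```bash
python3 - <<'E'
from h import *
W=np.load('top.npy'); im=cv2.imread('pics/top.png')
cv2.imwrite('pics/topc.png',cv2.resize(im[120:300,150:430],None,fx=2.8,fy=2.8,interpolation=cv2.INTER_CUBIC))
hsv=cv2.cvtColor(im,cv2.COLOR_BGR2HSV)
for nm,lo,hi in [('orange',(5,120,80),(22,255,255)),('blue',(95,120,50),(130,255,255)),('red',(0,140,60),(4,255,255)),('red2',(172,140,60),(180,255,255))]:
    m=cv2.inRange(hsv,lo,hi); n,l,st,c=cv2.connectedComponentsWithStats(m)
    for i in range(1,n):
        if st[i,4]>8: print(nm,c[i].round(),st[i,4],rect(W,l==i))
E
```

```text
orange [443.  12.] 26 ((1243.941162109375, -450.1148681640625), (28.270349502563477, 19.92472267150879), 78.47216796875, np.float64(0.546644043577885), 26)
orange [452.  12.] 13 ((1241.658203125, -479.6366271972656), (9.435868263244629, 30.630273818969727), 72.39727783203125, np.float64(0.6842069504410802), 12)
orange [460.  12.] 18 ((1243.4683837890625, -507.9013671875), (12.89852237701416, 29.36661720275879), 13.387423515319824, np.float64(1.6136841567958982), 18)
orange [484.  14.] 22 ((1235.0853271484375, -594.7596435546875), (26.965904235839844, 30.900617599487305), 35.16791534423828, np.float64(0.48892168508814393), 22)
orange [492.  11.] 17 ((1247.5831298828125, -620.5713500976562), (28.69651985168457, 20.523374557495117), 85.8906478881836, np.float64(0.23344777501415592), 17)
orange [219.  15.] 16 ((1238.0958251953125, 293.0775451660156), (11.324614524841309, 24.386991500854492), 29.517932891845703, np.float64(0.7685567673156584), 16)
orange [473.  16.] 29 ((1229.9593505859375, -551.5066528320312), (45.086978912353516, 20.17304801940918), 78.89234161376953, np.float64(1.21665
[... 14960 characters left out ...]
029571533), 71.26958465576172, np.float64(20.835651181083676), 23)
blue [317. 221.] 10 ((551.0576171875, -11.349005699157715), (6.0046515464782715, 9.312361717224121), 88.58168029785156, np.float64(19.905624735445713), 10)
red [321. 173.] 72 ((703.3865966796875, -26.673397064208984), (37.20018005371094, 22.46257972717285), 65.85771942138672, np.float64(8.367402821528003), 72)
red [309. 260.] 148 ((432.19915771484375, 15.541450500488281), (18.582626342773438, 102.36847686767578), 10.134439468383789, np.float64(10.450498681758063), 147)
red [312. 271.] 143 ((397.6104431152344, 7.827301025390625), (18.654850006103516, 103.02073669433594), 20.328245162963867, np.float64(10.585494322874183), 143)
```

View pics/topc.png

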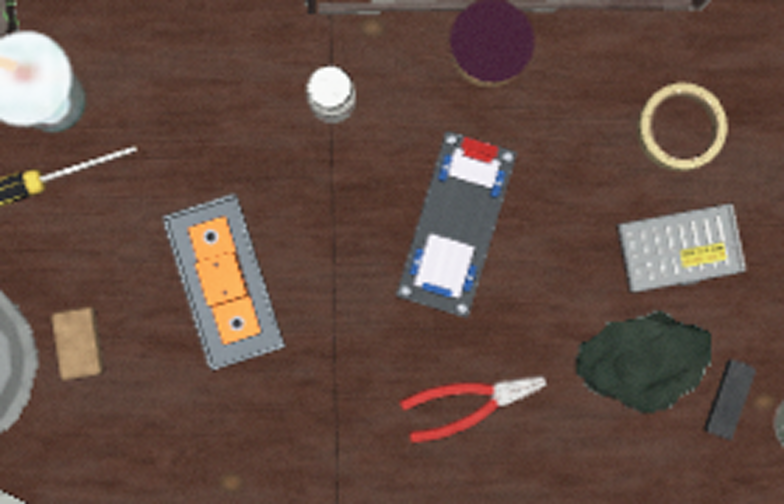

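The crop shows the block in its tray at about crop pixel (223,280), its far end leaning left. The jig base is at about (457,225), with its red stop at the far end (480,150). I'll write a helper for move numbers and go above the block.

```bash
cat >> h.py <<'E'
def plan(x,y,z,yaw,from_=None):
    s=arm.read_state(); p=s['position']; r=R.from_quat(s['ee_rot'])
    t=R.from_euler('z',yaw,degrees=True)*R.from_quat([1,0,0,0])
    d=r.inv().apply(np.array([x,y,z])-p)/250; w=(r.inv()*t).as_rotvec()/np.pi
    X=r.as_matrix()[:,0]
    print('shift',d.round(4),'turn',w.round(4),'rows>=',max(np.linalg.norm(d)*5,np.linalg.norm(w)*180/8.59).__round__(1),'now',p.round(1),'yaw',np.degrees(np.arctan2(X[1],X[0])).round(1),'j6',s['joints'][5].round(2),'t',s['clock'],'F',s['contact_force'].round(1))
E
python3 -c "
from h import *
plan(540,255,250,16.5)"
```

```text
shift [ 1.5422  0.6758 -0.0746] turn [-0.     -0.     -0.2278] rows>= 8.4 now [259.3 568.7 231.4] yaw -24.5 j6 -0.26 t 1.1 F [ 0.5 -0.6 -0.2]
```

Emit:
{"method": "arm_command", "body": {"rows": [[[0.15,0.07,-0.02],[0,0,-0.046]],[[0.31,0.14,-0.03],[0,0,-0.092]],[[0.46,0.2,-0.05],[0,0,-0.138]],[[0.62,0.27,-0.06],[0,0,-0.184]],[[0.77,0.34,-0.07],[0,0,-0.228]]], "grip": 0}}

```text
clock: 1.6
position: [400.1, 410.2, 249.2]
ee_rot: [0.989, 0.147, 0.0, -0.0]
contact_force: [0.2, -0.7, -0.2]
gripper_width: 12.1
grasp_force: 0.0
```

```bash
python3 -c "
from h import *
plan(540,255,250,16.5)"
```

```text
shift [ 0.3551  0.7563 -0.0032] turn [-0.0001 -0.0002  0.0021] rows>= 4.2 now [400.1 410.2 249.2] yaw 16.9 j6 0.78 t 1.6 F [ 0.2 -0.7 -0.2]
```

Emit:
{"method": "arm_command", "body": {"rows": [[[0.08,0.16,0],[0,0,0]],[[0.16,0.34,0],[0,0,0]],[[0.24,0.52,0],[0,0,0]],[[0.32,0.68,0],[0,0,0]],[[0.355,0.756,0],[0,0,0.002]]]}}

```text
clock: 2.1
position: [539.9, 252.7, 248.8]
ee_rot: [0.99, 0.139, 0.0, 0.0]
contact_force: [-0.3, -0.1, -0.6]
gripper_width: -0.0
grasp_force: 0.0
```

```bash
python3 - <<'E'
from h import *
im,W=cloud('wrist'); cv2.imwrite('pics/w1.png',im)
plan(540,255,250,16.5); print(arm.read_state()['joints'].round(2))
hsv=cv2.cvtColor(im,cv2.COLOR_BGR2HSV)
m=cv2.inRange(hsv,(5,120,80),(22,255,255))>0
b=m&(np.hypot(W[...,0]-562,W[...,1]-261)<90)
for lo,hi in[(10,70),(47,60),(16,30)]:
    print(lo,hi,rect(W,b&(W[...,2]>lo)&(W[...,2]<hi)))
for q in ['block_centre','shoulder_a','tray']:
    for r in arm.spot_in('wrist',q)[:2]:
        c,rr=map(int,r['position']); print(q,(c,rr),round(r['score'],2),W[rr,c].round())
E
```

```text
shift [ 0.0007 -0.0138 -0.0054] turn [ 0.0004 -0.     -0.0035] rows>= 0.1 now [540.8 251.6 248.6] yaw 15.9 j6 1.14 t 2.15 F [0.9 1.1 1.6]
[ 0.71  0.32 -0.04  0.   -1.21  1.14]
10 70 ((560.5543212890625, 259.56011962890625), (134.0028533935547, 42.901641845703125), 16.40890121459961, np.float64(24.495630529208967), 3360)
47 60 ((560.96240234375, 259.66485595703125), (49.30213928222656, 42.872623443603516), 16.390302658081055, np.float64(54.1380472852), 1556)
16 30 ((560.5067138671875, 259.6794128417969), (133.9209747314453, 42.85272216796875), 16.253053665161133, np.float64(23.14835124946387), 1770)
block_centre (283, 158) 0.97 [567. 262.  54.]
shoulder_a (282, 158) 0.71 [567. 263.  55.]
tray (262, 145) 0.63 [569. 292.   5.]
```

View pics/w1.png

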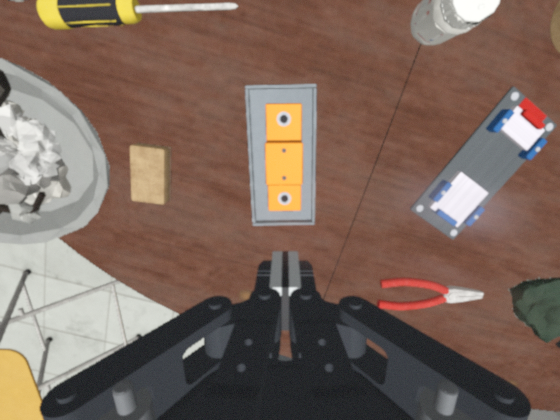

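The wrist view shows the block at pixel (284,158), lengthways in the tray, and the jig at about (483,163). Fits give its centre as (560.8,259.7) and its yaw as 16.3°. Next I'll press the near shoulder.

```bash
python3 -c "
from h import *
plan(505,243.4,60,16.3);plan(505,243.4,26,16.3);plan(616.5,276,60,16.3)"
```

```text
shift [-0.1401  0.0087  0.7547] turn [-0.      0.0001 -0.0011] rows>= 3.8 now [538.1 255.2 248.7] yaw 16.1 j6 1.14 t 2.3 F [ 0.2 -0.3 -1. ]
shift [-0.14    0.0087  0.8907] turn [-0.      0.0001 -0.0011] rows>= 4.5 now [538.1 255.2 248.7] yaw 16.1 j6 1.14 t 2.3 F [ 0.2 -0.3 -1. ]
shift [0.3246 0.0072 0.7546] turn [-0.      0.0001 -0.0011] rows>= 4.1 now [538.1 255.2 248.7] yaw 16.1 j6 1.14 t 2.3 F [ 0.2 -0.3 -1. ]
```

Emit:
{"method": "arm_command", "body": {"rows": [[[-0.07,0.004,0.19],[0,0,0]],[[-0.14,0.009,0.38],[0,0,0]],[[-0.14,0.009,0.55],[0,0,0]],[[-0.14,0.009,0.7],[0,0,0]],[[-0.14,0.009,0.8],[0,0,0]]]}}

```text
clock: 2.8
position: [503.0, 244.0, 46.4]
ee_rot: [0.99, 0.142, -0.001, 0.001]
contact_force: [0.4, 0.6, -0.2]
gripper_width: -0.2
grasp_force: 0.0
```

```bash
python3 -c "
from h import *
plan(505,243.4,27,16.3);plan(505,243.4,27,16.3)"
```

```text
shift [0.0074 0.0045 0.0778] turn [ 0.0003  0.001  -0.0001] rows>= 0.4 now [503.  244.   46.4] yaw 16.3 j6 1.11 t 2.8 F [ 0.4  0.6 -0.2]
shift [0.0074 0.0045 0.0778] turn [ 0.0003  0.001  -0.0001] rows>= 0.4 now [503.  244.   46.4] yaw 16.3 j6 1.11 t 2.8 F [ 0.4  0.6 -0.2]
```

Emit:
{"method": "arm_command", "body": {"rows": [[[0,0,0.04],[0,0,0]],[[0,0,0.08],[0,0,0]],[[0,0,0.08],[0,0,0]],[[0,0,0.08],[0,0,0]]]}}

```text
clock: 3.2
position: [505.6, 244.5, 29.9]
ee_rot: [0.99, 0.141, 0.001, -0.001]
contact_force: [0.0, -0.2, 1.0]
gripper_width: 0.2
grasp_force: 0.0
```

Emit:
{"method": "arm_command", "body": {"rows": [[[0,0,0.016],[0,0,0]],[[0,0,0.024],[0,0,0]],[[0,0,0.028],[0,0,0]],[[0,0,0.028],[0,0,0]]]}}

```text
clock: 3.6
position: [505.3, 243.8, 22.9]
ee_rot: [0.99, 0.141, 0.0, -0.0]
contact_force: [-1.8, 0.8, 5.6]
gripper_width: -0.1
grasp_force: 2.8
```

Emit:
{"method": "arm_command", "body": {"rows": [[[0,0,0.004],[0,0,0]],[[0,0,0.008],[0,0,0]],[[0,0,0.008],[0,0,0]]]}}

```text
clock: 3.9
position: [504.4, 243.4, 21.5]
ee_rot: [0.99, 0.141, -0.0, 0.0]
contact_force: [-6.5, -0.5, 12.0]
gripper_width: 0.5
grasp_force: 6.4
```

Firm at the near end. I'll check the far end the same way.

Emit:
{"method": "arm_command", "body": {"rows": [[[0,0,-0.12],[0,0,0]],[[0,0,-0.22],[0,0,0]],[[0.15,0,-0.24],[0,0,0]],[[0.32,0,-0.24],[0,0,0]],[[0.464,0,-0.22],[0,0,0]]]}}

```text
clock: 4.4
position: [618.9, 276.8, 76.7]
ee_rot: [0.99, 0.141, 0.002, -0.001]
contact_force: [-0.6, 0.1, 0.6]
gripper_width: -0.3
grasp_force: 0.0
```

Emit:
{"method": "arm_command", "body": {"rows": [[[0,0,0.07],[0,0,0]],[[0,0,0.14],[0,0,0]],[[0,0,0.185],[0,0,0]],[[0,0,0.185],[0,0,0]],[[0,0,0.185],[0,0,0]]]}}

```text
clock: 4.9
position: [616.6, 276.0, 29.0]
ee_rot: [0.99, 0.141, 0.0, 0.0]
contact_force: [0.0, 0.1, 0.0]
gripper_width: 0.0
grasp_force: 0.0
```

Emit:
{"method": "arm_command", "body": {"rows": [[[0,0,0.016],[0,0,0]],[[0,0,0.026],[0,0,0]],[[0,0,0.034],[0,0,0]],[[0,0,0.034],[0,0,0]]]}}

```text
clock: 5.3
position: [616.6, 276.1, 20.2]
ee_rot: [0.99, 0.141, 0.0, -0.0]
contact_force: [0.5, -0.3, -0.9]
gripper_width: 0.0
grasp_force: 0.3
```

The far end dips at about zero force, so the heel is under the near end and the block must be turned end for end. Now I'll grasp the raised middle.

Emit:
{"method": "arm_command", "body": {"rows": [[[0,0,-0.15],[0,0,0]],[[0,0,-0.28],[0,0,0]],[[-0.12,0,-0.28],[0,0,0]],[[-0.232,0,-0.28],[0,0,0]],[[-0.232,0,-0.28],[0,0,0]]], "grip": 1}}

```text
clock: 5.8
position: [557.4, 258.4, 90.4]
ee_rot: [0.99, 0.141, -0.001, 0.0]
contact_force: [0.5, -0.0, -0.5]
gripper_width: 71.9
grasp_force: 0.0
```

Emit:
{"method": "arm_command", "body": {"rows": [[[0,0,0],[0,0,0]],[[0,0,0],[0,0,0]]]}}

```text
clock: 6.0
position: [561.5, 260.2, 90.3]
ee_rot: [0.99, 0.141, 0.001, -0.0]
contact_force: [-0.9, -0.2, -1.3]
gripper_width: 85.2
grasp_force: 0.0
```

```bash
python3 -c "
from h import *
im,W=cloud('wrist')
plan(560.8,259.7,25,16.3)
hsv=cv2.cvtColor(im,cv2.COLOR_BGR2HSV)
m=cv2.inRange(hsv,(5,120,80),(22,255,255))>0
b=m&(np.hypot(W[...,0]-562,W[...,1]-261)<90)
for lo,hi in[(10,70),(47,60)]: print(lo,hi,rect(W,b&(W[...,2]>lo)&(W[...,2]<hi)))
"
```

```text
shift [-0.0035  0.001   0.2602] turn [-0.     -0.0002 -0.0007] rows>= 1.3 now [561.5 260.2  90. ] yaw 16.2 j6 1.16 t 6.05 F [ 0.5 -0.2 -0.7]
10 70 ((561.0936279296875, 259.5794982910156), (134.93197631835938, 43.2389030456543), 16.550376892089844, np.float64(44.51084090594081), 8976)
47 60 ((560.74169921875, 259.4783630371094), (50.32802963256836, 43.18803787231445), 16.630735397338867, np.float64(54.09403624697762), 4426)
```

Emit:
{"method": "arm_command", "body": {"rows": [[[0,0,0.12],[0,0,0]],[[0,0,0.22],[0,0,0]],[[-0.003,0,0.28],[0,0,0]],[[-0.003,0,0.28],[0,0,0]]]}}

```text
clock: 6.45
position: [559.0, 258.5, 17.0]
ee_rot: [0.99, 0.14, -0.003, 0.001]
contact_force: [-0.2, -0.4, -0.0]
gripper_width: 85.7
grasp_force: 0.0
```

Emit:
{"method": "arm_command", "body": {"rows": [[[0,0,0],[0,0,0]],[[0,0,0],[0,0,0]],[[0,0,0],[0,0,0]],[[0,0,0],[0,0,0]],[[0,0,0],[0,0,0]]], "grip": 0}}

```text
clock: 6.95
position: [560.9, 260.1, 21.4]
ee_rot: [0.99, 0.141, 0.001, -0.001]
contact_force: [0.4, -1.3, 4.4]
gripper_width: 43.4
grasp_force: 61.3
```

Emit:
{"method": "arm_command", "body": {"rows": [[[0,0,-0.1],[0,0,0]],[[0,0,-0.28],[0,0,0]],[[0,0,-0.46],[0,0,0.045]],[[0,0,-0.6],[0,0,0.092]],[[0,0.0,-0.7],[0,0,0.138]]]}}

```text
clock: 7.45
position: [560.0, 259.7, 197.6]
ee_rot: [0.997, -0.079, 0.001, -0.001]
contact_force: [0.6, 0.6, -2.5]
gripper_width: 43.3
grasp_force: 61.9
```

```bash
python3 - <<'E'
from h import *
im,W=cloud('wrist'); cv2.imwrite('pics/w2.png',im)
plan(625,-1,200,-108); print(arm.read_state()['gripper_width'])
E
```

```text
shift [0.4165 0.9926 0.0039] turn [-0.0034 -0.      0.5489] rows>= 11.5 now [561.9 260.6 201.7] yaw -9.2 j6 0.71 t 7.5 F [1.5 0.7 1.8]
43.45291362448689
```

View pics/w2.png

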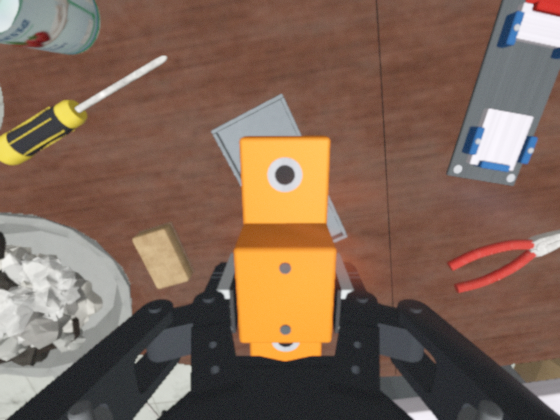

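The block is held squarely: raised middle at about (285,285), far shoulder hole at (285,175). The jig is at upper right. I'll move towards the jig, turning on the way.

Emit:
{"method": "arm_command", "body": {"rows": [[[0.05,0.14,0],[0,0,0.046]],[[0.1,0.28,0],[0,0,0.092]],[[0.16,0.42,0],[0,0,0.138]],[[0.21,0.56,0],[0,0,0.184]],[[0.265,0.686,0],[0,0,0.23]]]}}

```text
clock: 8.0
position: [598.5, 78.3, 193.5]
ee_rot: [0.905, -0.425, -0.001, 0.001]
contact_force: [0.0, 0.2, -2.1]
gripper_width: 42.8
grasp_force: 62.0
```

```bash
cat > jig.py <<'E'
from h import *
import sys
im,W=cloud('wrist'); cv2.imwrite('pics/%s.png'%sys.argv[1],im); np.save('w.npy',W)
hsv=cv2.cvtColor(im,cv2.COLOR_BGR2HSV)
near=np.hypot(W[...,0]-625,W[...,1]+1)<115
for nm,lo,hi in [('blue',(95,120,40),(130,255,255)),('red',(0,140,60),(4,255,255)),('red2',(172,140,60),(180,255,255)),('white',(0,0,150),(180,60,255))]:
    m=((cv2.inRange(hsv,lo,hi)>0)&near&(W[...,2]<28)&(W[...,2]>3)).astype(np.uint8); n,l,st,c=cv2.connectedComponentsWithStats(m)
    for i in range(1,n):
        if st[i,4]>40:
            r=rect(W,l==i); print(nm,c[i].round(),r[4],np.round(r[0],1),np.round(r[1],1),round(r[2],1),r[3].round(1))
m=near&(W[...,2]>4)&(W[...,2]<26); print('base',rect(W,m)); q=W[m][:,:2]; print(q.min(0),q.max(0))
plan(625,-1,200,-198)
E
python3 jig.py w3
```

```text
blue [308.  42.] 107 [670.9 -48.5] [ 8.4 13.3] 73.2 21.2
blue [317.  60.] 126 [655.4 -44.9] [11.7 13.2] 68.1 20.7
blue [256.  79.] 86 [690.8   9.5] [ 7.4 11.3] 73.7 21.2
blue [266.  95.] 101 [674.1  14.5] [ 8.1 12.5] 73.9 21.0
blue [361. 140.] 93 [566.7 -14.7] [ 7.5 13.9] 70.3 21.0
blue [369. 154.] 68 [551.1  -9.6] [ 7.2 11.6] 72.2 21.3
blue [357. 175.] 62 [545.1  16.9] [16.3  5.4] 70.1 21.0
red [270.  41.] 803 [701.9 -26.6] [39.2 22.5] 71.6 7.0
white [296.  20.] 108 [695.3 -59. ] [10. 10.] 41.0 6.9
white [282.  63.] 1716 [683.6 -17.8] [61.9 33.7] 71.7 14.2
white [241.  59.] 103 [715.8   3.7] [10.6 10.5] 86.0 6.8
white [344. 156.] 1867 [566.9  21.1] [63.9 75.7] 72.2 14.2
white [378. 170.] 78 [525.5  -4.3] [10.2 11.9] 53.7 6.9
base ((620.8604736328125, -0.05106353759765625), (84.33647918701172, 195.9753875732422), 72.11759948730469, np.float64(6.132976254383209), 12088)
[515.67418198 -69.06357566] [725.0696163   66.21398233]
shift [ 0.298   0.1104 -0.0258] turn [ 7.000e-04 -1.600e-03  8.177e-01] rows>= 17.1 now [599.3  74.2 193.5] yaw -50.8 j6 0.29 t 8.05 F [ 0.7 -1.7 -3. ]
```

View pics/w3.png

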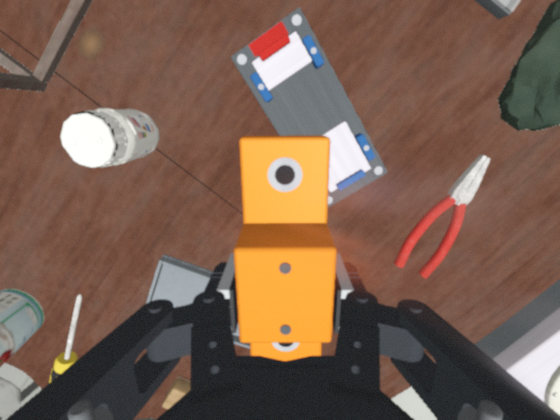

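The wrist view shows the held block, and the jig with its red stop at (270,41) beyond it. The base fit is 196.0x84.3 mm, matching its stated size, with centre (620.9,0) and red-end yaw -17.9°. I'll finish the turn above the seat.

Emit:
{"method": "arm_command", "body": {"rows": [[[0.06,0.025,0],[0,0,0.046]],[[0.12,0.05,0],[0,0,0.092]],[[0.18,0.075,0],[0,0,0.138]],[[0.24,0.1,0],[0,0,0.184]],[[0.285,0.12,0],[0,0,0.23]]]}}

```text
clock: 8.55
position: [621.5, 5.5, 193.3]
ee_rot: [-0.696, 0.718, 0.001, -0.001]
contact_force: [-1.0, 1.3, -2.7]
gripper_width: 43.2
grasp_force: 62.1
```

Emit:
{"method": "arm_command", "body": {"rows": [[[0,0,0],[0,0,0.046]],[[0,0,0],[0,0,0.092]],[[0,0,0],[0,0,0.138]],[[0,0,0],[0,0,0.184]],[[0,0,0],[0,0,0.23]]]}}

```text
clock: 9.05
position: [621.3, 6.3, 193.3]
ee_rot: [-0.398, 0.917, 0.001, -0.001]
contact_force: [0.1, -0.1, -2.0]
gripper_width: 43.3
grasp_force: 62.1
```

```bash
python3 -c "
from h import *
plan(620.9,0,200,162.1)"
```

```text
shift [ 0.0196 -0.0161 -0.0268] turn [ 3.000e-04 -1.000e-03  3.599e-01] rows>= 7.5 now [621.3   6.3 193.3] yaw -133.1 j6 -1.02 t 9.05 F [ 0.1 -0.1 -2. ]
```

Emit:
{"method": "arm_command", "body": {"rows": [[[0.02,-0.016,0],[0,0,0.046]],[[0.02,-0.016,0],[0,0,0.092]],[[0.02,-0.016,0],[0,0,0.138]],[[0.02,-0.016,0],[0,0,0.184]],[[0.02,-0.016,0],[0,0,0.23]]]}}

```text
clock: 9.55
position: [620.8, -0.0, 193.4]
ee_rot: [-0.048, 0.999, 0.0, -0.002]
contact_force: [-0.3, -0.6, -2.9]
gripper_width: 43.3
grasp_force: 62.1
```

Emit:
{"method": "arm_command", "body": {"rows": [[[0,0,0.1],[0,0,0.046]],[[0,0,0.2],[0,0,0.092]],[[0,0,0.28],[0,0,0.13]],[[0,0,0.28],[0,0,0.13]],[[0,0,0.28],[0,0,0.13]]]}}

```text
clock: 10.05
position: [621.6, -0.2, 124.4]
ee_rot: [0.152, 0.988, -0.0, -0.001]
contact_force: [0.5, 0.4, -2.4]
gripper_width: 43.2
grasp_force: 61.8
```

```bash
python3 -c "
from h import *
plan(620.9,0,50,162.1)
im,W=cloud('wrist'); cv2.imwrite('pics/w4.png',im)
m=(np.hypot(W[...,0]-621,W[...,1])<115)
hsv=cv2.cvtColor(im,cv2.COLOR_BGR2HSV)
o=(cv2.inRange(hsv,(5,120,60),(22,255,255))>0)&m&(W[...,2]>60)
print('block all',rect(W,o)); zt=np.nanmax(W[...,2][o]); t=o&(W[...,2]>zt-8); print('top',rect(W,t))
q=W[t]; A=np.c_[q[:,:2]-[621,0],np.ones(len(q))]; print('tilt',np.linalg.lstsq(A,q[:,2],rcond=None)[0])
"
```

```text
shift [0.0025 0.0004 0.2978] turn [-0.0003 -0.0004  0.0025] rows>= 1.5 now [ 6.216e+02 -2.000e-01  1.244e+02] yaw 162.5 j6 -2.14 t 10.05 F [ 0.5  0.4 -2.4]
block all ((620.2897338867188, 5.312416076660156), (57.75590133666992, 135.35218811035156), 72.74685668945312, np.float64(153.0852558420739), 19064)
top ((610.7140502929688, 1.91766357421875), (21.287105560302734, 2.0458598136901855), 71.77730560302734, np.float64(198.494364761241), 79)
tilt [ -1.02514299   0.32097354 187.17638569]
```

View pics/w4.png

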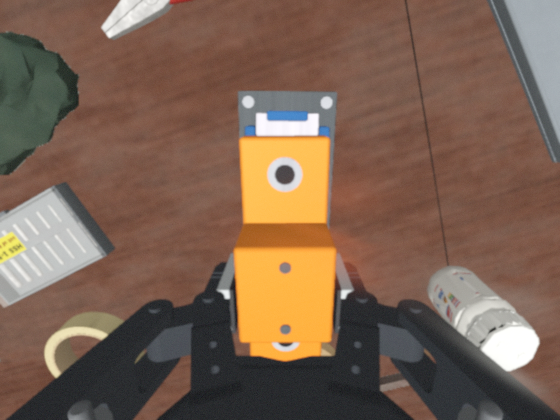

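Aligned over the base: the blue stop is ahead at (287,117), so the heel end points to the red end. Lowering now.

Emit:
{"method": "arm_command", "body": {"rows": [[[0.0025,0,0.12],[0,0,0.0025]],[[0.0025,0,0.22],[0,0,0.0025]],[[0.0025,0,0.3],[0,0,0.0025]],[[0.0025,0,0.31],[0,0,0.0025]],[[0.0025,0,0.31],[0,0,0.0025]]]}}

```text
clock: 10.6
position: [622.1, 0.1, 48.5]
ee_rot: [0.157, 0.988, 0.0, 0.001]
contact_force: [-0.2, -0.3, -1.8]
gripper_width: 43.2
grasp_force: 61.9
```

Emit:
{"method": "arm_command", "body": {"rows": [[[0,0,0.016],[0,0,0]],[[0,0,0.03],[0,0,0]],[[0,0,0.044],[0,0,0]],[[0,0,0.05],[0,0,0]],[[0,0,0.05],[0,0,0]]]}}

```text
clock: 11.1
position: [621.1, -0.1, 34.9]
ee_rot: [0.157, 0.988, -0.0, -0.0]
contact_force: [-0.2, -0.3, -2.0]
gripper_width: 43.1
grasp_force: 61.9
```

```bash
python3 -c "
from h import *
plan(620.9,0,24.4,162.1)"
```

```text
shift [0.001  0.0001 0.0419] turn [-0.0001 -0.0001 -0.0012] rows>= 0.2 now [ 6.211e+02 -1.000e-01  3.490e+01] yaw 161.9 j6 -2.15 t 11.1 F [-0.2 -0.3 -2. ]
```

Emit:
{"method": "arm_command", "body": {"rows": [[[0,0,0.01],[0,0,0]],[[0,0,0.02],[0,0,0]],[[0,0,0.03],[0,0,0]],[[0,0,0.036],[0,0,0]],[[0,0,0.036],[0,0,0]]]}}

```text
clock: 11.6
position: [621.1, -0.1, 25.7]
ee_rot: [0.157, 0.988, -0.0, -0.0]
contact_force: [-0.7, 0.2, -2.0]
gripper_width: 43.5
grasp_force: 61.9
```

Still free, about 1.3 mm above home. Lower slowly until contact.

Emit:
{"method": "arm_command", "body": {"rows": [[[0,0,0.003],[0,0,0]],[[0,0,0.006],[0,0,0]],[[0,0,0.008],[0,0,0]],[[0,0,0.008],[0,0,0]]]}}

```text
clock: 12.0
position: [621.5, -0.0, 24.6]
ee_rot: [0.157, 0.988, -0.0, 0.0]
contact_force: [0.2, 0.5, 0.1]
gripper_width: 43.0
grasp_force: 62.5
```

Home, with contact at the expected height. Opening and withdrawing.

Emit:
{"method": "arm_command", "body": {"rows": [[[0,0,0],[0,0,0]],[[0,0,0],[0,0,0]],[[0,0,0],[0,0,0]],[[0,0,0],[0,0,0]],[[0,0,0],[0,0,0]]], "grip": 1}}

```text
clock: 12.5
position: [621.4, -0.0, 24.1]
ee_rot: [0.157, 0.988, 0.0, 0.0]
contact_force: [1.0, -0.5, -0.5]
gripper_width: 85.6
grasp_force: 0.0
```

Emit:
{"method": "arm_command", "body": {"rows": [[[0,0,-0.06],[0,0,0]],[[0,0,-0.12],[0,0,0]],[[0,0,-0.18],[0,0,0]],[[0,0,-0.18],[0,0,0]]]}}

```text
clock: 12.9
position: [622.9, 0.2, 71.3]
ee_rot: [0.157, 0.988, 0.001, 0.002]
contact_force: [0.1, 0.3, -0.1]
gripper_width: 85.2
grasp_force: 0.0
```

```bash
cat > chk.py <<'E'
from h import *
im,W=cloud('wrist'); cv2.imwrite('pics/w5.png',im)
hsv=cv2.cvtColor(im,cv2.COLOR_BGR2HSV)
o=(cv2.inRange(hsv,(5,120,60),(22,255,255))>0)&(np.hypot(W[...,0]-621,W[...,1])<90)
print('block all',rect(W,o))
for lo,hi in[(45,70),(18,35)]:
    t=o&(W[...,2]>lo)&(W[...,2]<hi); print(rect(W,t))
    t=cv2.erode(t.astype(np.uint8),np.ones((9,9)))>0
    q=W[t]; A=np.c_[q[:,:2]-[621,0],np.ones(len(q))]; print('tilt',np.linalg.lstsq(A,q[:,2],rcond=None)[0])
plan(620.9,0,200,162.1)
E
python3 chk.py
```

```text
block all ((634.0584106445312, 7.68475341796875), (141.72230529785156, 168.61300659179688), 39.18479919433594, np.float64(28.114156083041067), 12520)
((618.228515625, -0.2886848449707031), (43.91001510620117, 49.841407775878906), 71.91954040527344, np.float64(57.23362406141416), 5749)
tilt [ 1.27763177e-02 -2.00119210e-03  5.73049378e+01]
((622.8675537109375, 1.1815185546875), (47.75764846801758, 142.37864685058594), 72.40203857421875, np.float64(26.27901258455003), 4940)
tilt [2.33079655e-03 2.97009611e-04 2.63639233e+01]
shift [ 0.0027 -0.0011 -0.5203] turn [ 0.0004  0.0006 -0.0012] rows>= 2.6 now [6.219e+02 1.000e-01 6.990e+01] yaw 161.9 j6 -2.15 t 12.95 F [ 0.3 -0.2 -0. ]
```

Raised top is at 57.2 mm and the shoulders at 26.3 mm (57 and 26 expected). The block is level and in line, so it is fully home. Retreat, check once and hand in.

Emit:
{"method": "arm_command", "body": {"rows": [[[0,0,-0.15],[0,0,0]],[[0,0,-0.3],[0,0,0]],[[0,0,-0.45],[0,0,0]],[[0,0,-0.52],[0,0,0]],[[0,0,-0.52],[0,0,0]]]}}

```text
clock: 13.45
position: [622.6, 0.1, 201.5]
ee_rot: [0.157, 0.988, 0.001, 0.003]
contact_force: [0.1, -0.1, 0.3]
gripper_width: 85.2
grasp_force: 0.0
```

```bash
python3 chk.py; python3 -c "
from bench import arm
print(arm.job_done())"
```

```text
block all ((636.646240234375, 6.8547210693359375), (140.09193420410156, 162.39842224121094), 40.63475799560547, np.float64(27.153939281203947), 4818)
((618.4371948242188, -0.4300689697265625), (43.851890563964844, 49.39299011230469), 72.4178237915039, np.float64(57.259438924872654), 2063)
tilt [1.88070571e-03 1.27341142e-03 5.73495478e+01]
((618.1727294921875, -0.9789352416992188), (43.29146194458008, 132.30661010742188), 72.30027770996094, np.float64(26.378119954517985), 2028)
tilt [ 2.07370328e-04 -1.61247741e-03  2.63615450e+01]
shift [ 0.0016 -0.001  -0.0035] turn [ 0.0003  0.0002 -0.0013] rows>= 0.0 now [6.214e+02 1.000e-01 1.991e+02] yaw 161.9 j6 -2.15 t 13.5 F [-0.3  0.3 -0.2]
the job is handed in; nothing more can be done
None
```

The block lies fully home and level on the jig base with its heel at the red end, about 3 mm from the seat by camera; I handed the job in at about 13.5 s of the 61 s, and no verdict came back.

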